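Scrape the tile chips off the shelf board

ROBOT

A 6-joint arm with a two-finger parallel gripper is mounted at the origin on the work surface. World frame = base frame: x ahead of the robot, y to its left, z up, the work surface at z = 0. Lengths are in mm, angles in degrees, forces in N, time in s.
With the tool pointing down it reaches from about 275 to 875 mm from the base axis. Payload 12.5 kg.
Tool frame: the origin (TCP) lies midway between the tips of the shut fingers; the grasp point (between the pads) lies 19 mm behind it; x points along the fingers, y is the direction in which the jaws open and shut, and the axes are right-handed (so a half turn about x gives the same grasp; the last joint's range is limited). The gripper opens to 85 mm and grips with 20 to 120 N. Pads are 22 mm wide; open, the fingers measure 114 mm over their backs; the gripper's body (76 mm by 85 mm) begins 54 mm behind the grasp point. The pads swing forward as they close: fully open they stand 13 mm farther back than shut.
Start: joints at [63.22, 20.094, 94.641, -0, 65.266, -4.847], TCP at [205.404, 510.19, 231.29] pointing down, gripper open.
Joint ranges: [-157.81, 157.81], [-45, 120.19], [0.68, 151.7], [-89.99, 269.99], [4.06, 180], [-164.3, 164.3]. Speed limits (degrees/s): [127.2, 127.2, 159.86, 180, 180, 180].

INTERFACE

Orientations are given as a 3x3 rotation matrix whose columns are the frame's x, y, z axes.
In Python, from workcell import * gives the robot as it stands. The module is installed in compiled form; this text tells all that it offers.
- The arm moves only by the tool step_arm, never from a script. Its argument "deltas" is a list of rows, each an object of numbers: "dx", "dy", "dz": the shift along the tool's x, y, z in m; "wx", "wy", "wz": the turn, a rotation vector about the tool's x, y, z in degrees; "fingers": the opening, from 0 (shut) to 1 (fully open). In form: [{"dx": .., "dy": .., "dz": .., "wx": .., "wy": .., "wz": .., "fingers": ..}, ...]. A call has 1 to 5 rows; each row is the pose to reach, as a shift and turn from the pose commanded when the call began, along the tool's axes at that moment; what a row does not reach only later rows make up. A row lasts 1/10 s, in which the tool goes at most 50 mm and 8.59 degrees, less where a joint would pass 70% of its speed; a pose out of reach is approached as far as the arm can. A call with a gripper value outside its range is refused whole. The fingers move at their own pace and stop on an object; "newtons" is the grip in N (left out, the last holds). Time passes only in rows, so rows that repeat a pose let the fingers close. It gives the time, the measured TCP pose, the force and the opening at its end, in the units of the state.
- state(): the state, without advancing time (a new reading comes with each control period).
- snapshot(name): name is "side" or "top"; returns the picture (400x640x3 uint8, red, green, blue); there is no depth.
- get_calibration(name): a dict with "fx", "fy", "cx", "cy" (pixels), "extrinsics" (4x4, takes a point from world to camera coordinates). Camera axes: x right, y down, z forward; pixel columns grow to the right and rows downward; lengths in mm; the calibration is good to about 2 mm. A picture is of the moment at which its call begins. get_calibration takes no time and is no camera call.
- hand_in(): hands the job in, once; it reports no verdict.
The state is a dict: "time_s": time; "joint_pos": joint angles; "qd": joint speeds; "effort": joint torques, N m; "ee_pos": TCP position; "eef_rot": TCP orientation; "force": force on the tool from outside, world axes, zero at the start; "ft_torque": the same for the moment, N m; "finger_gap": finger opening in mm.
Only numpy, scipy, OpenCV 4.12 (cv2) and the standard library are available. Lean on these libraries where they do the work, as an engineer would, in place of code of your own. Each camera call takes 0.05 s, during which the arm holds its last target. There are 200 camera calls.

TASK

Take the scraper block from its black mat and wipe all five loose tile chips off the wooden shelf board into the blue waste tray at its end, touching the chips only with the scraper. Then stand the scraper upright on its foot back on the middle of the black mat, let go, and leave all the other things where they are.

Things in the scene. Friction and masses are not known exactly. Their poses are not given: they have to be found in the camera images.
- board: brown wooden shelf board lying flat on two hidden battens on the counter, fixed. 180 mm along its x, 260 mm along its y, its top 45 mm above the counter, bare and without rim. Origin: centre of the underside, at counter height. One of the two trays stands against its +y end, the other against its -y end (which is which varies); the x sides are open edges with the counter 45 mm below
- board_top (a point): centre of the board's upper face; axes as the board's
- waste_tray: blue plastic waste tray, empty, open at the top, fixed, standing against one end (+y or -y) of the board. Outside 200 mm along x (parallel to the board's x), 115 mm along y, 25 mm high, walls and floor 3 mm. Its rim is 20 mm below the board's top; a gap of 1 mm between tray and board. Origin: centre of the underside
- toiletry_tray: white plastic tray of the same size and shape at the board's other end, fixed, with the cream jar and the lotion bottle standing in it. Origin: centre of the underside
- scraper: scraper block, standing on its grey foot on the black mat. Foot 150 mm along x, 38 mm along y, 14 mm high, flat underneath; on it an upright orange grip 110 mm along x, 24 mm thick along y, from 14 to 60 mm height (so the fingers close along y from above). 140 to 280 g. Origin: centre of the underside of the foot, z up
- mat: flat black mat on the counter, fixed, 200 mm along x, 90 mm along y, 4 mm thick: the scraper's place. The scraper starts on it, its x within about 0.12 rad of the mat's. Origin: centre of the underside
- chip0: loose chip of white wall tile lying on the board, about 30 to 40 mm across, 8 mm thick, 15 g. Origin: centre of the underside. All chips start within 70 mm (their edges included) of the board's long centre line and 82 mm of its middle along y
- chip1: loose chip of white wall tile lying on the board, about 30 to 40 mm across, 8 mm thick, 15 g. Origin: centre of the underside. All chips start within 70 mm (their edges included) of the board's long centre line and 82 mm of its middle along y
- chip2: loose chip of white wall tile lying on the board, about 30 to 40 mm across, 8 mm thick, 15 g. Origin: centre of the underside. All chips start within 70 mm (their edges included) of the board's long centre line and 82 mm of its middle along y
- chip3: loose chip of white wall tile lying on the board, about 30 to 40 mm across, 8 mm thick, 15 g. Origin: centre of the underside. All chips start within 70 mm (their edges included) of the board's long centre line and 82 mm of its middle along y
- chip4: loose chip of white wall tile lying on the board, about 30 to 40 mm across, 8 mm thick, 15 g. Origin: centre of the underside. All chips start within 70 mm (their edges included) of the board's long centre line and 82 mm of its middle along y
- cream_jar: bystander: amber jar with black lid, 52 mm across, 55 mm high, loose in the white tray. Origin: centre of the underside
- lotion: bystander: white bottle with brass cap, 42 mm across, 100 mm high, loose in the white tray. Origin: centre of the underside
- soap_pump: bystander: pink soap dispenser with white pump, 68 mm across, 165 mm high, loose on the counter beyond the board. Origin: centre of the underside
- spray: bystander: black bottle with paper label, 50 mm across, 170 mm high, loose on the counter to the left. Origin: centre of the underside
- brush_cup: bystander: blue cup with two toothbrushes, 72 mm across, 95 mm high (brushes reach 165 mm), loose on the counter at the far right. Origin: centre of the underside

How it is judged (in metres and radians):
On the way, in this order (a step that is already met when the one before it is completed fails the run):
1. the scraper is brought down, upright, with its foot on the board (less than 8 mm above its top) (z of scraper in the frame of board_top between -0.01 and 0.008 m and angle between scraper's own z axis and vertical below 0.26 rad and x of scraper in the frame of board between -0.1 and 0.1 m and y of scraper in the frame of board between -0.15 and 0.15 m), for 0.1 s.
2. all five chips are in the blue tray (x of chip0 in the frame of waste_tray between -0.099 and 0.099 m and y of chip0 in the frame of waste_tray between -0.057 and 0.057 m and z of each of chip0, chip1, chip2, chip3, chip4 in the frame of waste_tray below 0.035 m and x of chip1 in the frame of waste_tray between -0.099 and 0.099 m and y of chip1 in the frame of waste_tray between -0.057 and 0.057 m and x of chip2 in the frame of waste_tray between -0.099 and 0.099 m and y of chip2 in the frame of waste_tray between -0.057 and 0.057 m and x of chip3 in the frame of waste_tray between -0.099 and 0.099 m and y of chip3 in the frame of waste_tray between -0.057 and 0.057 m and x of chip4 in the frame of waste_tray between -0.099 and 0.099 m and y of chip4 in the frame of waste_tray between -0.057 and 0.057 m), for 0.2 s.
At the end, for the whole second after the job is handed in: All five chips lie at rest in the blue waste tray (origins inside its outline, less than 35 mm above its underside); the scraper stands upright (within 0.15 rad) at rest on the black mat, its centre within 60 mm along the mat's x and 35 mm along its y of the mat's centre (all of step 2 and linear speed of each of chip0, chip1, chip2, chip3, chip4, scraper below 0.02 m/s and x of scraper in the frame of mat between -0.06 and 0.06 m and y of scraper in the frame of mat between -0.035 and 0.035 m and z of scraper in the frame of mat below 0.01 m and angle between scraper's own z axis and vertical below 0.15 rad); the robot touches nothing.
It fails at once if the robot itself (fingers or arm) touches a chip (contact force between any of the fingers, the arm and chip0 above 0.05 N or contact force between any of the fingers, the arm and chip1 above 0.05 N or contact force between any of the fingers, the arm and chip2 above 0.05 N or contact force between any of the fingers, the arm and chip3 above 0.05 N or contact force between any of the fingers, the arm and chip4 above 0.05 N).
It fails at once if a bystander is moved by more than 25 mm or tipped over (distance of any of cream_jar, lotion, soap_pump, spray, brush_cup from where it was at the start of the episode above 0.025 m or angle between any of cream_jar, lotion, soap_pump, spray, brush_cup's own z axis and vertical above 0.6 rad).
It also fails if it takes over 58 s, if anything falls off the work surface, if the arm or the gripper's body presses on something with over 40 N, if the wrist force passes 120 N, or if a joint passes its speed limit or range.

## Working session

There is one attempt and no reset: what is moved stays moved. The work goes in short steps, Python scripts to look and compute and a tool call to move; the robot and the scene stay as the last step left them, time stands still between calls to the robot, and variables do not carry over. Pictures are saved under pics/ and viewed, about 8 in all and at most 12, crops included, and the job is handed in when it is done.

Besides the shell and the picture viewer there is one more tool, called after "Call:" by a JSON object that holds its "op" and its "data". step_arm: Moves the arm, as the interface text tells. Its arguments: {"type":"object","properties":{"deltas":{"type":"array","items":{"type":"object","properties":{"dx":{"type":"number"},"dy":{"type":"number"},"dz":{"type":"number"},"wx":{"type":"number"},"wy":{"type":"number"},"wz":{"type":"number"},"fingers":{"type":"number"}}}},"newtons":{"type":"number"}},"required":["deltas"]}

```bash
mkdir -p pics; python3 - <<'E'
from workcell import *
import cv2, numpy as np
for n in ("side","top"):
    im=snapshot(n); np.save(f"{n}0.npy",im); cv2.imwrite(f"pics/{n}0.png",im[...,::-1])
    c=get_calibration(n); print(n,c["fx"],c["fy"],c["cx"],c["cy"]); print(np.round(c["extrinsics"],4).tolist())
s=state(); print(s["time_s"],s["ee_pos"],np.round(s["eef_rot"],4).tolist(),s["force"],s["finger_gap"])
E
```

```text
side 480.7111730316793 480.7111730316793 313.4461671476986 197.97772303857093
[[0.7874, -0.6163, -0.0139, -436.3982], [-0.4482, -0.557, -0.6992, 376.0542], [0.4232, 0.5568, -0.7148, 1032.1163], [0.0, 0.0, 0.0, 1.0]]
top 502.79805144765646 502.79805144765646 321.40495846747336 199.12937112386874
[[-0.0131, -0.9998, -0.0139, 97.5803], [-0.9983, 0.0139, -0.0574, 619.1351], [0.0576, 0.0131, -0.9983, 1555.3062], [0.0, 0.0, 0.0, 1.0]]
0.1 [205.26585241 509.93282125 230.79905584] [[-0.0005, 0.3735, 0.9276], [-0.001, 0.9276, -0.3735], [-1.0, -0.0011, -0.0001]] [ 0.30555697 -0.39714215  0.96772368] 85.265378659468
```

View pics/top0.png

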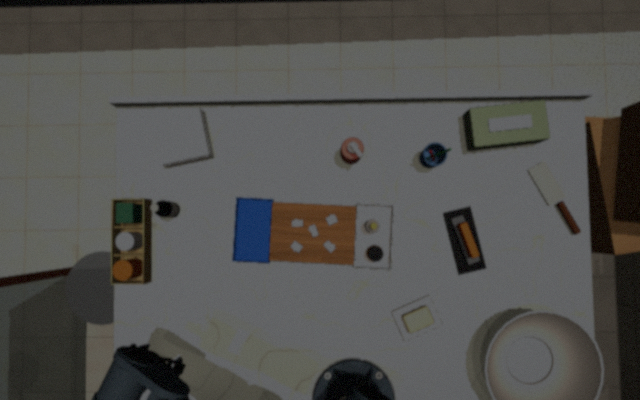

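View pics/side0.png

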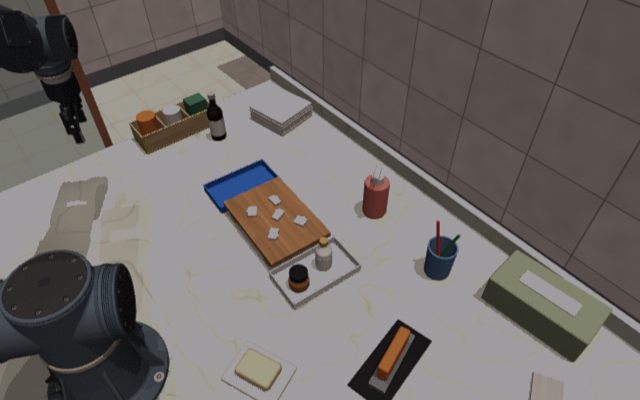

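The top view shows the blue tray at the left (252,230), the board at (313,233) with five chips, and the white tray at (373,237). The mat with the scraper is at (464,240). The side view shows the same layout, with the mat at (391,360).

```bash
cat > h.py <<'E'
import cv2, numpy as np
from workcell import *
def ray(n,uv):
    c=get_calibration(n);E=np.array(c["extrinsics"]);R=E[:3,:3];o=-R.T@E[:3,3]
    uv=np.atleast_2d(uv).astype(float)
    d=np.c_[(uv[:,0]-c["cx"])/c["fx"],(uv[:,1]-c["cy"])/c["fy"],np.ones(len(uv))]@R
    return o,d
def cast(n,uv,z):
    o,d=ray(n,uv); return o+d*((z-o[2])/d[:,2])[:,None]
def tri(uv1,uv2):
    (o1,d1),(o2,d2)=ray("top",uv1),ray("side",uv2); d1,d2=d1[0],d2[0]
    s=np.linalg.lstsq(np.c_[d1,-d2],o2-o1,rcond=None)[0]; a,b=o1+s[0]*d1,o2+s[1]*d2
    return (a+b)/2,np.linalg.norm(a-b)
def mask(im,lo,hi,box):
    m=cv2.inRange(cv2.cvtColor(im,cv2.COLOR_RGB2HSV),lo,hi); k=np.zeros_like(m)
    x0,y0,x1,y1=box; k[y0:y1,x0:x1]=m[y0:y1,x0:x1]; return k
def blobs(m,amin):
    cs=cv2.findContours(m,cv2.RETR_EXTERNAL,cv2.CHAIN_APPROX_NONE)[0]
    return sorted([c for c in cs if cv2.contourArea(c)>=amin],key=cv2.contourArea)[::-1]
def rect(n,c,z):
    p=cast(n,c[:,0,:],z)[:,:2].astype(np.float32); r=cv2.minAreaRect(p)
    b=cv2.boxPoints(r); e=[b[1]-b[0],b[2]-b[1]]; e=max(e,key=np.linalg.norm); a=np.degrees(np.arctan2(e[1],e[0]))%180
    return np.round(r[0],1),np.round(r[1],1),round(float(a),1)
E
python3 - <<'E'
from h import *
T,S=np.load("top0.npy"),np.load("side0.npy")
cen=lambda c:(lambda m:(m["m10"]/m["m00"],m["m01"]/m["m00"]))(cv2.moments(c))
wood=((3,60,50),(22,255,255)); blue=((105,130,40),(125,255,255))
for nm,r,bt,bs,z in (("board",wood,(265,195,362,272),(215,170,335,270),45),("blue",blue,(225,190,280,270),(195,155,290,215),25),("grip",((3,150,60),(20,255,255)),(440,205,490,275),(340,310,440,400),60)):
    a=blobs(mask(T,*r,bt),20)[0]; b=blobs(mask(S,*r,bs),20)[0]
    print(nm,"top",rect("top",a,z),"side",rect("side",b,z),"tri",tri(cen(cv2.convexHull(a)),cen(cv2.convexHull(b))))
for n,im,box in (("top",T,(440,200,492,280)),("side",S,(340,310,440,400))):
    m=mask(im,(0,0,0),(180,255,40),box); m2=m
    b=blobs(m2,20); print(n,"mat",rect(n,b[0],4),cv2.contourArea(b[0]))
ch=[]
for n,im,box in (("top",T,(275,208,350,260)),("side",S,(235,190,315,245))):
    hsv=mask(im,(0,0,110),(180,70,255),box)
    for b in blobs(hsv,8): print(n,"chip",np.round(cast(n,cen(b),53)[0,:2],1),cv2.contourArea(b), np.round(cast(n,b[:,0,:],53)[:,:2].min(0)),np.round(cast(n,b[:,0,:],53)[:,:2].max(0)))
cv2.imwrite("pics/z.png",np.hstack([cv2.resize(T[195:285,430:500],None,fx=5.5,fy=5.5,interpolation=2),cv2.resize(S[310:400,350:440],None,fx=4,fy=5.5,interpolation=2)])[...,::-1])
E
```

```text
board top (array([515.1, 117.6]), array([258.6, 179.9]), 86.1) side (array([510. , 101.9]), array([288.7, 187.4]), 86.2) tri (array([516.96038186, 116.73232406,  18.42093835]), np.float64(5.532239254210798))
blue top (array([527.9, 305.9]), array([108.6, 193.6]), 176.7) side (array([523.5, 293.8]), array([130.3, 201.6]), 176.4) tri (array([522.82142087, 309.97091858,  13.01935588]), np.float64(10.606945706335122))
grip top (array([ 490. , -355.9]), array([107. ,  24.8]), 19.3) side (array([ 483.4, -359.2]), array([126.9,  28.1]), 19.5) tri (array([ 488.43912389, -357.83237988,   47.41676206]), np.float64(4.373936889143483))
top mat (array([ 486.1, -355.3]), array([194. ,  84.6]), 12.9) 1589.0
side mat (array([ 486.1, -356.2]), array([195.1,  86.1]), 12.9) 3242.0
side chip [618.1 111. ] 268.0 [597.  52.] [653. 161.]
side chip [398.4 104.6] 117.0 [380.  73.] [410. 144.]
side chip [475.2  65.7] 86.0 [455.  49.] [495.  85.]
side chip [556.6  58.3] 85.0 [539.  41.] [572.  77.]
side chip [474.9 165.9] 77.5 [458. 145.] [493. 185.]
side chip [523.6 113.6] 74.5 [504.  99.] [544. 130.]
side chip [547.3 163. ] 62.0 [536. 145.] [562. 181.]
```

View pics/z.png

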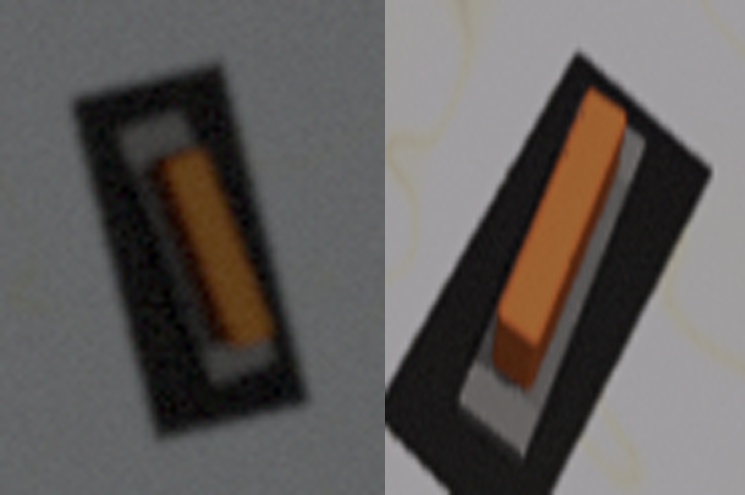

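```bash
cat >> h.py <<'E'
def plan(goal,yaw,n,start=None):
    """print rows (mm->m, tool axes per 5-row call) for a straight move of n rows; tool pointing down"""
    s=state(); R=np.array(s["eef_rot"]); p0=np.array(s["ee_pos"]); y0=np.degrees(np.arctan2(R[1,1],R[0,1]))
    if start is not None: p0,y0=np.array(start[:3],float),start[3]
    goal=np.array(goal,float); dyaw=(yaw-y0+180)%360-180; 
    print("tilt",np.round(R[:2,0],4),"yaw",round(y0,2),"p",np.round(p0,1),"dyaw",round(dyaw,1))
    for k in range(0,n,5):
        th=np.radians(y0+dyaw*k/n); out=[]
        for j in range(k+1,min(k+5,n)+1):
            d=(goal-p0)*(j-k)/n
            out.append([round(v/1000,4) for v in (-d[2],d[0]*np.cos(th)+d[1]*np.sin(th),d[0]*np.sin(th)-d[1]*np.cos(th))]+[round(-dyaw*(j-k)/n,2)])
        print(out[-1] if k+5<n or len(out)==5 else (len(out),out[-1]))
E
python3 - <<'E'
from h import *
for a,b in (((464.5,222.6),(405.7,328.2)),((475.5,257.4),(383,367.3))): print(tri(a,b))
# foot ends from zoom: foot top z=18
print(cast("top",[(430+157/5.5,195+118/5.5),(430+243/5.5,195+370/5.5)],18))
plan((489,-356,150),-70.7,25)
E
```

```text
(array([ 539.74144212, -340.74801126,   67.09388061]), np.float64(2.7010840033947665))
(array([ 437.87093694, -372.18095605,   69.57919468]), np.float64(4.34106936127088))
[[ 560.46448054 -336.99404446   18.        ]
 [ 418.07558398 -381.14277214   18.        ]]
tilt [-0.0005 -0.001 ] yaw 68.07 p [205.3 509.9 230.8] dyaw -138.8
[np.float64(0.0162), np.float64(-0.1395), np.float64(0.1173), np.float64(27.75)]
[np.float64(0.0162), np.float64(-0.0688), np.float64(0.1688), np.float64(27.75)]
[np.float64(0.0162), np.float64(0.0177), np.float64(0.1814), np.float64(27.75)]
[np.float64(0.0162), np.float64(0.1001), np.float64(0.1523), np.float64(27.75)]
[np.float64(0.0162), np.float64(0.1595), np.float64(0.0881), np.float64(27.75)]
```

Call:
{"op": "step_arm", "data": {"deltas": [{"dx": 0.003,"dy": -0.028,"dz": 0.0235,"wx": 5.6},{"dx": 0.0065,"dy": -0.056,"dz": 0.047,"wx": 11.1},{"dx": 0.0097,"dy": -0.0837,"dz": 0.0704,"wx": 16.7},{"dx": 0.013,"dy": -0.1116,"dz": 0.0938,"wx": 22.2},{"dx": 0.0162,"dy": -0.1395,"dz": 0.1173,"wx": 27.75}]}}

```text
$.deltas[0]: bad value
```

Call:
{"op": "step_arm", "data": {"deltas": [{"dx": 0.003,"dy": -0.0138,"dz": 0.0338,"wx": 5.6},{"dx": 0.0065,"dy": -0.0275,"dz": 0.0675,"wx": 11.1},{"dx": 0.0097,"dy": -0.0413,"dz": 0.1013,"wx": 16.7},{"dx": 0.013,"dy": -0.055,"dz": 0.135,"wx": 22.2},{"dx": 0.0162,"dy": -0.0688,"dz": 0.1688,"wx": 27.75}]}}

```text
$.deltas[0]: bad value
```

Call:
{"op": "step_arm", "data": {"deltas": [{"dx": 0.003,"dy": 0.0035,"dz": 0.0363,"wx": 5.6},{"dx": 0.0065,"dy": 0.007,"dz": 0.0726,"wx": 11.1},{"dx": 0.0097,"dy": 0.0106,"dz": 0.1088,"wx": 16.7},{"dx": 0.013,"dy": 0.0142,"dz": 0.1451,"wx": 22.2},{"dx": 0.0162,"dy": 0.0177,"dz": 0.1814,"wx": 27.75}]}}

```text
$.deltas[0]: bad value
```

```bash
python3 -c "
from h import *
plan((489,-356,150),-72,10); print(state()['time_s'],state()['force'])"
```

```text
tilt [-0.0005 -0.001 ] yaw 68.07 p [205.3 509.9 230.8] dyaw -140.1
[np.float64(0.0404), np.float64(-0.3486), np.float64(0.2933), np.float64(70.03)]
[np.float64(0.0404), np.float64(0.1566), np.float64(0.4278), np.float64(70.03)]
0.1 [ 0.30555697 -0.39714215  0.96772368]
```

Call:
{"op": "step_arm", "data": {"deltas": [{"dx": 0.003,"dy": -0.028,"dz": 0.0235,"wx": 5.6,"wy": 0,"wz": 0,"fingers": 1},{"dx": 0.0065,"dy": -0.056,"dz": 0.047,"wx": 11.1,"wy": 0,"wz": 0,"fingers": 1},{"dx": 0.0097,"dy": -0.0837,"dz": 0.0704,"wx": 16.7,"wy": 0,"wz": 0,"fingers": 1},{"dx": 0.013,"dy": -0.1116,"dz": 0.0938,"wx": 22.2,"wy": 0,"wz": 0,"fingers": 1},{"dx": 0.0162,"dy": -0.1395,"dz": 0.1173,"wx": 27.75,"wy": 0,"wz": 0,"fingers": 1}]}}

```text
time_s: 0.6
ee_pos: [262.1, 335.5, 214.8]
eef_rot: [[-0.0, 0.765, 0.644], [-0.0, 0.644, -0.765], [-1.0, -0.0, 0.0]]
force: [0.2, 0.5, 0.8]
finger_gap: 85.3
```

Works with all keys given; I continue.

Call:
{"op": "step_arm", "data": {"deltas": [{"dx": 0.003,"dy": -0.0138,"dz": 0.0338,"wx": 5.6,"wy": 0,"wz": 0,"fingers": 1},{"dx": 0.0065,"dy": -0.0275,"dz": 0.0675,"wx": 11.1,"wy": 0,"wz": 0,"fingers": 1},{"dx": 0.0097,"dy": -0.0413,"dz": 0.1013,"wx": 16.7,"wy": 0,"wz": 0,"fingers": 1},{"dx": 0.013,"dy": -0.055,"dz": 0.135,"wx": 22.2,"wy": 0,"wz": 0,"fingers": 1},{"dx": 0.0162,"dy": -0.0688,"dz": 0.1688,"wx": 27.75,"wy": 0,"wz": 0,"fingers": 1}]}}

```text
time_s: 1.1
ee_pos: [318.9, 162.3, 198.7]
eef_rot: [[-0.0, 0.977, 0.214], [-0.0, 0.214, -0.977], [-1.0, -0.0, 0.0]]
force: [0.3, 0.9, 0.4]
finger_gap: 85.3
```

Call:
{"op": "step_arm", "data": {"deltas": [{"dx": 0.003,"dy": 0.0035,"dz": 0.0363,"wx": 5.6,"wy": 0,"wz": 0,"fingers": 1},{"dx": 0.0065,"dy": 0.007,"dz": 0.0726,"wx": 11.1,"wy": 0,"wz": 0,"fingers": 1},{"dx": 0.0097,"dy": 0.0106,"dz": 0.1088,"wx": 16.7,"wy": 0,"wz": 0,"fingers": 1},{"dx": 0.013,"dy": 0.0142,"dz": 0.1451,"wx": 22.2,"wy": 0,"wz": 0,"fingers": 1},{"dx": 0.0162,"dy": 0.0177,"dz": 0.1814,"wx": 27.75,"wy": 0,"wz": 0,"fingers": 1}]}}

```text
time_s: 1.6
ee_pos: [375.7, -11.0, 182.5]
eef_rot: [[-0.0, 0.964, -0.266], [0.0, -0.266, -0.964], [-1.0, -0.0, -0.0]]
force: [0.1, 1.0, -0.1]
finger_gap: 85.3
```

Call:
{"op": "step_arm", "data": {"deltas": [{"dx": 0.003,"dy": 0.02,"dz": 0.0305,"wx": 5.6,"wy": 0,"wz": 0,"fingers": 1},{"dx": 0.0065,"dy": 0.04,"dz": 0.061,"wx": 11.1,"wy": 0,"wz": 0,"fingers": 1},{"dx": 0.0097,"dy": 0.06,"dz": 0.0914,"wx": 16.7,"wy": 0,"wz": 0,"fingers": 1},{"dx": 0.013,"dy": 0.08,"dz": 0.1218,"wx": 22.2,"wy": 0,"wz": 0,"fingers": 1},{"dx": 0.0162,"dy": 0.1001,"dz": 0.1523,"wx": 27.75,"wy": 0,"wz": 0,"fingers": 1}]}}

```text
time_s: 2.1
ee_pos: [432.4, -184.2, 166.1]
eef_rot: [[-0.0, 0.729, -0.684], [0.0, -0.684, -0.729], [-1.0, -0.0, 0.0]]
force: [-0.7, 0.9, 0.6]
finger_gap: 85.2
```

```bash
python3 -c "
from h import *
plan((489,-356,150),-72,5); print(state()['time_s'],state()['force'])"
```

```text
tilt [-0.0004  0.0003] yaw -43.18 p [ 432.4 -184.2  166.1] dyaw -28.8
[np.float64(0.0161), np.float64(0.1589), np.float64(0.0866), np.float64(28.82)]
2.1 [-0.72188339  0.91445719  0.61231876]
```

Call:
{"op": "step_arm", "data": {"deltas": [{"dx": 0.003,"dy": 0.0318,"dz": 0.0173,"wx": 5.8,"wy": 0,"wz": 0,"fingers": 1},{"dx": 0.0065,"dy": 0.0636,"dz": 0.0346,"wx": 11.5,"wy": 0,"wz": 0,"fingers": 1},{"dx": 0.0097,"dy": 0.0953,"dz": 0.052,"wx": 17.3,"wy": 0,"wz": 0,"fingers": 1},{"dx": 0.013,"dy": 0.1271,"dz": 0.0693,"wx": 23.1,"wy": 0,"wz": 0,"fingers": 1},{"dx": 0.0161,"dy": 0.1589,"dz": 0.0866,"wx": 28.82,"wy": 0,"wz": 0,"fingers": 1}]}}

```text
time_s: 2.6
ee_pos: [489.8, -355.7, 149.9]
eef_rot: [[-0.0, 0.309, -0.951], [0.0, -0.951, -0.309], [-1.0, -0.001, 0.0]]
force: [-0.2, -0.9, -0.2]
finger_gap: 85.4
```

```bash
python3 -c "
from h import *
a=snapshot('top');b=snapshot('side');cv2.imwrite('pics/a.png',np.hstack([cv2.resize(a[190:290,420:520],(390,390)),cv2.resize(b[250:400,330:480],(390,390))])[...,::-1])
plan((489,-356,28),-72,5)"
```

```text
tilt [ 0.0001 -0.0006] yaw -72.06 p [ 490.  -357.5  149.5] dyaw 0.1
[np.float64(0.1215), np.float64(-0.0017), np.float64(0.0005), np.float64(-0.06)]
```

View pics/a.png

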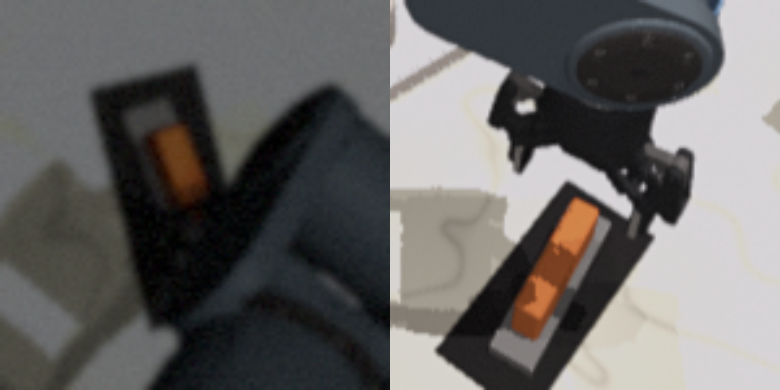

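The side view (right half) shows the open fingers straddling the orange grip's line. I go down and grip.

Call:
{"op": "step_arm", "data": {"deltas": [{"dx": 0.03,"dy": 0,"dz": 0,"wx": 0,"wy": 0,"wz": 0,"fingers": 1},{"dx": 0.06,"dy": 0,"dz": 0,"wx": 0,"wy": 0,"wz": 0,"fingers": 1},{"dx": 0.085,"dy": 0,"dz": 0,"wx": 0,"wy": 0,"wz": 0,"fingers": 1},{"dx": 0.105,"dy": 0,"dz": 0,"wx": 0,"wy": 0,"wz": 0,"fingers": 1},{"dx": 0.121,"dy": 0,"dz": 0,"wx": 0,"wy": 0,"wz": 0,"fingers": 1}]}}

```text
time_s: 3.2
ee_pos: [489.2, -353.4, 27.9]
eef_rot: [[-0.001, 0.314, -0.949], [0.001, -0.949, -0.314], [-1.0, -0.001, 0.001]]
force: [-0.0, -0.1, 0.5]
finger_gap: 85.5
```

Call:
{"op": "step_arm", "data": {"deltas": [{"dx": 0,"dy": 0,"dz": 0,"wx": 0,"wy": 0,"wz": 0,"fingers": 0},{"dx": 0,"dy": 0,"dz": 0,"wx": 0,"wy": 0,"wz": 0,"fingers": 0},{"dx": 0,"dy": 0,"dz": 0,"wx": 0,"wy": 0,"wz": 0,"fingers": 0},{"dx": 0,"dy": 0,"dz": 0,"wx": 0,"wy": 0,"wz": 0,"fingers": 0},{"dx": 0,"dy": 0,"dz": 0,"wx": 0,"wy": 0,"wz": 0,"fingers": 0}], "newtons": 60}}

```text
time_s: 3.7
ee_pos: [490.1, -354.6, 30.5]
eef_rot: [[0.001, 0.313, -0.95], [-0.001, -0.95, -0.313], [-1.0, 0.001, -0.001]]
force: [-1.0, 0.7, 5.4]
finger_gap: 23.3
```

Call:
{"op": "step_arm", "data": {"deltas": [{"dx": 0,"dy": 0,"dz": 0,"wx": 0,"wy": 0,"wz": 0,"fingers": 0},{"dx": 0,"dy": 0,"dz": 0,"wx": 0,"wy": 0,"wz": 0,"fingers": 0},{"dx": 0,"dy": 0,"dz": 0,"wx": 0,"wy": 0,"wz": 0,"fingers": 0},{"dx": 0,"dy": 0,"dz": 0,"wx": 0,"wy": 0,"wz": 0,"fingers": 0},{"dx": 0,"dy": 0,"dz": 0,"wx": 0,"wy": 0,"wz": 0,"fingers": 0}], "newtons": 60}}

```text
time_s: 4.2
ee_pos: [490.1, -354.6, 30.5]
eef_rot: [[0.001, 0.313, -0.95], [-0.001, -0.95, -0.313], [-1.0, 0.001, -0.001]]
force: [-1.3, 0.2, 5.9]
finger_gap: 23.1
```

Call:
{"op": "step_arm", "data": {"deltas": [{"dx": -0.02,"dy": 0,"dz": 0,"wx": 0,"wy": 0,"wz": 0,"fingers": 0},{"dx": -0.05,"dy": 0,"dz": 0,"wx": 0,"wy": 0,"wz": 0,"fingers": 0},{"dx": -0.09,"dy": 0,"dz": 0,"wx": 0,"wy": 0,"wz": 0,"fingers": 0},{"dx": -0.13,"dy": 0,"dz": 0,"wx": 0,"wy": 0,"wz": 0,"fingers": 0},{"dx": -0.155,"dy": 0,"dz": 0,"wx": 0,"wy": 0,"wz": 0,"fingers": 0}]}}

```text
time_s: 4.7
ee_pos: [490.1, -354.7, 187.6]
eef_rot: [[0.002, 0.313, -0.95], [-0.002, -0.95, -0.313], [-1.0, 0.003, -0.002]]
force: [-0.1, -0.7, -2.5]
finger_gap: 23.1
```

```bash
python3 -c "
from h import *
print(state()['force'])
plan((507.7,9,185),-93.9,15)"
```

```text
[-0.07450481 -0.72102684 -2.53115669]
tilt [ 0.0024 -0.002 ] yaw -71.75 p [ 490.1 -354.7  187.6] dyaw -22.1
[np.float64(0.0009), np.float64(-0.1133), np.float64(-0.0435), np.float64(7.38)]
[np.float64(0.0009), np.float64(-0.1179), np.float64(-0.0286), np.float64(7.38)]
[np.float64(0.0009), np.float64(-0.1206), np.float64(-0.0132), np.float64(7.38)]
```

Call:
{"op": "step_arm", "data": {"deltas": [{"dx": 0,"dy": -0.0226,"dz": -0.0087,"wx": 1.5,"wy": 0,"wz": 0,"fingers": 0},{"dx": 0,"dy": -0.0453,"dz": -0.0174,"wx": 3.0,"wy": 0,"wz": 0,"fingers": 0},{"dx": 0,"dy": -0.068,"dz": -0.026,"wx": 4.4,"wy": 0,"wz": 0,"fingers": 0},{"dx": 0,"dy": -0.0906,"dz": -0.0348,"wx": 5.9,"wy": 0,"wz": 0,"fingers": 0},{"dx": 0.001,"dy": -0.1133,"dz": -0.0435,"wx": 7.38,"wy": 0,"wz": 0,"fingers": 0}]}}

```text
time_s: 5.2
ee_pos: [495.3, -232.1, 183.6]
eef_rot: [[0.0, 0.187, -0.982], [-0.0, -0.982, -0.187], [-1.0, 0.0, -0.0]]
force: [0.3, -0.0, -2.3]
finger_gap: 23.4
```

Call:
{"op": "step_arm", "data": {"deltas": [{"dx": 0,"dy": -0.0236,"dz": -0.0057,"wx": 1.5,"wy": 0,"wz": 0,"fingers": 0},{"dx": 0,"dy": -0.0472,"dz": -0.0114,"wx": 3.0,"wy": 0,"wz": 0,"fingers": 0},{"dx": 0,"dy": -0.0707,"dz": -0.0172,"wx": 4.4,"wy": 0,"wz": 0,"fingers": 0},{"dx": 0,"dy": -0.0943,"dz": -0.0229,"wx": 5.9,"wy": 0,"wz": 0,"fingers": 0},{"dx": 0.001,"dy": -0.1179,"dz": -0.0286,"wx": 7.38,"wy": 0,"wz": 0,"fingers": 0}]}}

```text
time_s: 5.7
ee_pos: [501.2, -110.9, 182.6]
eef_rot: [[0.0, 0.06, -0.998], [-0.0, -0.998, -0.06], [-1.0, 0.0, -0.0]]
force: [-0.1, 0.4, -2.3]
finger_gap: 22.9
```

Call:
{"op": "step_arm", "data": {"deltas": [{"dx": 0,"dy": -0.0241,"dz": -0.0026,"wx": 1.5,"wy": 0,"wz": 0,"fingers": 0},{"dx": 0,"dy": -0.0482,"dz": -0.0053,"wx": 3.0,"wy": 0,"wz": 0,"fingers": 0},{"dx": 0,"dy": -0.0724,"dz": -0.0079,"wx": 4.4,"wy": 0,"wz": 0,"fingers": 0},{"dx": 0,"dy": -0.0965,"dz": -0.0106,"wx": 5.9,"wy": 0,"wz": 0,"fingers": 0},{"dx": 0.001,"dy": -0.1206,"dz": -0.0132,"wx": 7.38,"wy": 0,"wz": 0,"fingers": 0}]}}

```text
time_s: 6.2
ee_pos: [507.1, 10.3, 181.6]
eef_rot: [[0.0, -0.069, -0.998], [-0.0, -0.998, 0.069], [-1.0, 0.0, -0.0]]
force: [0.2, 0.2, -3.0]
finger_gap: 23.2
```

```bash
python3 -c "
from h import *
b=snapshot('side');cv2.imwrite('pics/b.png',cv2.resize(b[120:320,180:400],None,fx=3,fy=3)[...,::-1])
plan((507.7,9,100),-93.9,5)"
```

```text
tilt [-0.0001  0.001 ] yaw -93.99 p [506.9  12.9 181.4] dyaw 0.1
[np.float64(0.0814), np.float64(0.0038), np.float64(-0.0011), np.float64(-0.09)]
```

View pics/b.png

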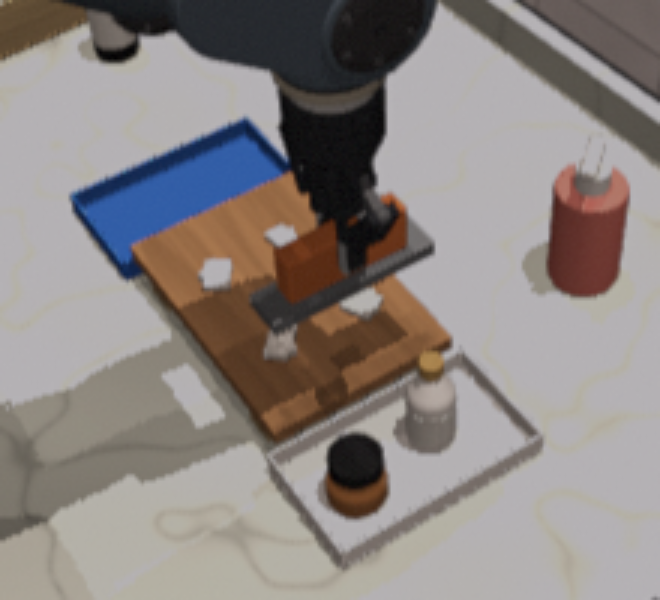

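The scraper is held level over the board end. The foot's near lower corners are at crop (276,327) and (433,250), that is (272,229) and (324.3,203.3) in the full picture.

```bash
python3 -c "
from h import *
p=cast('side',[(272,229),(324.3,203.3)],155);print(p,p.mean(0),np.linalg.norm(p[1]-p[0]),np.degrees(np.arctan2(*(p[1]-p[0])[[1,0]])))
plan((507.7,9,90),-93.9,5)"
```

```text
[[436.58143682   1.02473118 155.        ]
 [581.84776495 -10.75002942 155.        ]] [509.21460088  -4.86264912 155.        ] 145.74275650846835 -4.634056576793661
tilt [-0.0001  0.001 ] yaw -93.99 p [506.9  12.9 181.4] dyaw 0.1
[np.float64(0.0914), np.float64(0.0038), np.float64(-0.0011), np.float64(-0.09)]
```

Call:
{"op": "step_arm", "data": {"deltas": [{"dx": 0.025,"dy": 0.003,"dz": -0.001,"wx": 0,"wy": 0,"wz": 0,"fingers": 0},{"dx": 0.05,"dy": 0.004,"dz": -0.001,"wx": 0,"wy": 0,"wz": 0,"fingers": 0},{"dx": 0.075,"dy": 0.004,"dz": -0.001,"wx": 0,"wy": 0,"wz": 0,"fingers": 0},{"dx": 0.091,"dy": 0.004,"dz": -0.001,"wx": 0,"wy": 0,"wz": 0,"fingers": 0},{"dx": 0.096,"dy": 0.004,"dz": -0.001,"wx": 0,"wy": 0,"wz": 0,"fingers": 0}]}}

```text
time_s: 6.75
ee_pos: [507.0, 5.2, 84.0]
eef_rot: [[-0.003, -0.068, -0.998], [0.0, -0.998, 0.068], [-1.0, -0.0, 0.003]]
force: [-0.3, 0.7, -2.3]
finger_gap: 23.5
```

Call:
{"op": "step_arm", "data": {"deltas": [{"dx": 0.003,"dy": 0,"dz": 0,"wx": 0,"wy": 0,"wz": 0,"fingers": 0},{"dx": 0.006,"dy": 0,"dz": 0,"wx": 0,"wy": 0,"wz": 0,"fingers": 0},{"dx": 0.009,"dy": 0,"dz": 0,"wx": 0,"wy": 0,"wz": 0,"fingers": 0},{"dx": 0.011,"dy": 0,"dz": 0,"wx": 0,"wy": 0,"wz": 0,"fingers": 0},{"dx": 0.012,"dy": 0,"dz": 0,"wx": 0,"wy": 0,"wz": 0,"fingers": 0}]}}

```text
time_s: 7.25
ee_pos: [508.0, 5.2, 73.5]
eef_rot: [[0.0, -0.068, -0.998], [-0.0, -0.998, 0.068], [-1.0, 0.0, -0.0]]
force: [-0.4, 0.9, -2.5]
finger_gap: 23.1
```

Call:
{"op": "step_arm", "data": {"deltas": [{"dx": 0.001,"dy": 0,"dz": 0,"wx": 0,"wy": 0,"wz": 0,"fingers": 0},{"dx": 0.0015,"dy": 0,"dz": 0,"wx": 0,"wy": 0,"wz": 0,"fingers": 0},{"dx": 0.0015,"dy": 0,"dz": 0,"wx": 0,"wy": 0,"wz": 0,"fingers": 0}]}}

```text
time_s: 7.55
ee_pos: [507.9, 5.2, 71.9]
eef_rot: [[-0.0, -0.068, -0.998], [-0.0, -0.998, 0.068], [-1.0, 0.0, 0.0]]
force: [-0.6, -0.6, -2.0]
finger_gap: 23.3
```

```bash
python3 -c "
from h import *
print(state()['force'])
b=snapshot('side');cv2.imwrite('pics/c.png',cv2.resize(b[150:300,200:360],None,fx=4,fy=4)[...,::-1])
plan((508.5+.068*165,5.2+165,72),-93.9,15)"
```

```text
[-0.56215722 -0.62208332 -1.974996  ]
tilt [ 0.0001 -0.    ] yaw -93.89 p [508.    5.2  72. ] dyaw -0.0
[np.float64(-0.0), np.float64(-0.0551), np.float64(-0.0002), np.float64(0.0)]
[np.float64(-0.0), np.float64(-0.0551), np.float64(-0.0002), np.float64(0.0)]
[np.float64(-0.0), np.float64(-0.0551), np.float64(-0.0002), np.float64(0.0)]
```

View pics/c.png

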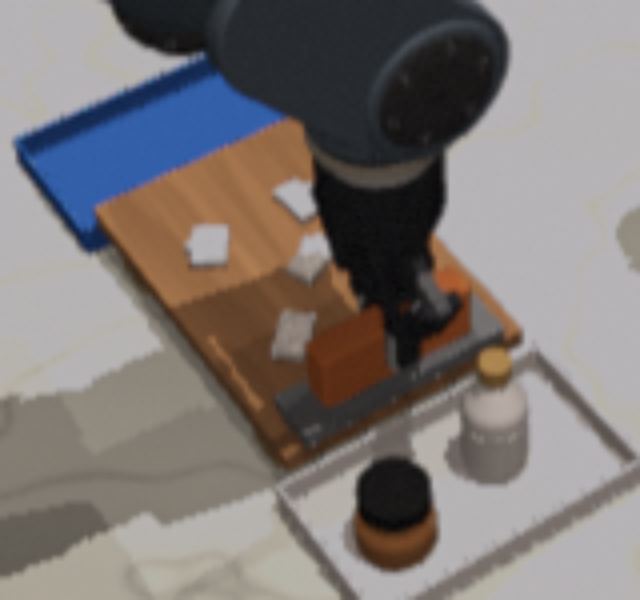

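The foot sits on the board behind all the chips, with no contact with the trays. I start to wipe.

Call:
{"op": "step_arm", "data": {"deltas": [{"dx": 0,"dy": -0.01,"dz": 0,"wx": 0,"wy": 0,"wz": 0,"fingers": 0},{"dx": 0,"dy": -0.02,"dz": 0,"wx": 0,"wy": 0,"wz": 0,"fingers": 0},{"dx": 0,"dy": -0.03,"dz": 0,"wx": 0,"wy": 0,"wz": 0,"fingers": 0},{"dx": 0,"dy": -0.04,"dz": 0,"wx": 0,"wy": 0,"wz": 0,"fingers": 0},{"dx": 0,"dy": -0.05,"dz": 0,"wx": 0,"wy": 0,"wz": 0,"fingers": 0}]}}

```text
time_s: 8.1
ee_pos: [511.4, 56.2, 71.9]
eef_rot: [[-0.0, -0.067, -0.998], [0.0, -0.998, 0.067], [-1.0, 0.0, 0.0]]
force: [0.5, -0.8, -2.2]
finger_gap: 23.4
```

Call:
{"op": "step_arm", "data": {"deltas": [{"dx": 0,"dy": -0.01,"dz": 0,"wx": 0,"wy": 0,"wz": 0,"fingers": 0},{"dx": 0,"dy": -0.02,"dz": 0,"wx": 0,"wy": 0,"wz": 0,"fingers": 0},{"dx": 0,"dy": -0.03,"dz": 0,"wx": 0,"wy": 0,"wz": 0,"fingers": 0},{"dx": 0,"dy": -0.04,"dz": 0,"wx": 0,"wy": 0,"wz": 0,"fingers": 0},{"dx": 0,"dy": -0.05,"dz": 0,"wx": 0,"wy": 0,"wz": 0,"fingers": 0}]}}

```text
time_s: 8.6
ee_pos: [514.8, 105.8, 71.9]
eef_rot: [[-0.0, -0.068, -0.998], [-0.0, -0.998, 0.068], [-1.0, 0.0, 0.0]]
force: [-0.6, -1.0, -1.8]
finger_gap: 23.4
```

Call:
{"op": "step_arm", "data": {"deltas": [{"dx": 0,"dy": -0.01,"dz": 0,"wx": 0,"wy": 0,"wz": 0,"fingers": 0},{"dx": 0,"dy": -0.02,"dz": 0,"wx": 0,"wy": 0,"wz": 0,"fingers": 0},{"dx": 0,"dy": -0.03,"dz": 0,"wx": 0,"wy": 0,"wz": 0,"fingers": 0},{"dx": 0,"dy": -0.04,"dz": 0,"wx": 0,"wy": 0,"wz": 0,"fingers": 0},{"dx": 0,"dy": -0.05,"dz": 0,"wx": 0,"wy": 0,"wz": 0,"fingers": 0}]}}

```text
time_s: 9.1
ee_pos: [518.2, 155.7, 71.9]
eef_rot: [[-0.0, -0.068, -0.998], [-0.0, -0.998, 0.068], [-1.0, 0.0, 0.0]]
force: [0.1, -0.2, -1.3]
finger_gap: 23.3
```

```bash
python3 -c "
from h import *
print(state()['force'])
b=snapshot('side');a=snapshot('top');cv2.imwrite('pics/d.png',np.hstack([cv2.resize(b[140:290,190:340],(390,390)),cv2.resize(a[180:280,230:330],(390,390))])[...,::-1])
plan((507.5+.068*240,5.2+240,72),-93.9,8)"
```

```text
[ 0.08236935 -0.17649166 -1.27286567]
tilt [0.0003 0.0002] yaw -93.83 p [518.2 156.1  71.9] dyaw -0.1
[np.float64(-0.0001), np.float64(-0.0558), np.float64(0.0002), np.float64(0.04)]
(3, [np.float64(-0.0), np.float64(-0.0335), np.float64(0.0002), np.float64(0.02)])
```

View pics/d.png

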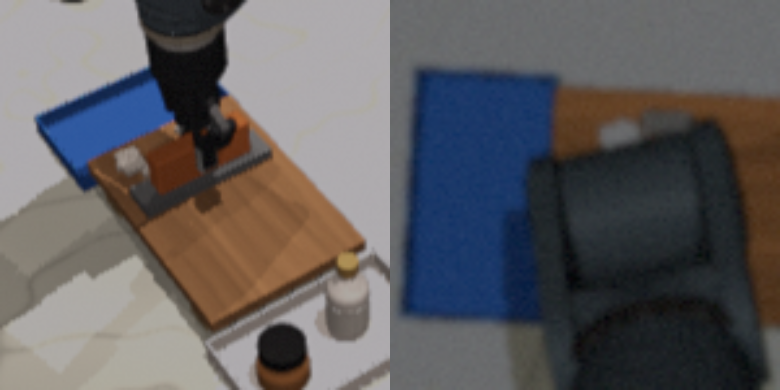

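Both views show the board behind the foot clean, with chips bunched ahead of it at side crop (130,160) and top crop (620-665,128). I push on past the edge.

Call:
{"op": "step_arm", "data": {"deltas": [{"dx": 0,"dy": -0.01,"dz": 0,"wx": 0,"wy": 0,"wz": 0,"fingers": 0},{"dx": 0,"dy": -0.02,"dz": 0,"wx": 0,"wy": 0,"wz": 0,"fingers": 0},{"dx": 0,"dy": -0.03,"dz": 0,"wx": 0,"wy": 0,"wz": 0,"fingers": 0},{"dx": 0,"dy": -0.04,"dz": 0,"wx": 0,"wy": 0,"wz": 0,"fingers": 0},{"dx": 0,"dy": -0.05,"dz": 0,"wx": 0,"wy": 0,"wz": 0,"fingers": 0}]}}

```text
time_s: 9.7
ee_pos: [521.5, 205.7, 71.9]
eef_rot: [[0.0, -0.068, -0.998], [0.0, -0.998, 0.068], [-1.0, -0.0, 0.0]]
force: [-1.0, -0.1, -2.5]
finger_gap: 23.5
```

Call:
{"op": "step_arm", "data": {"deltas": [{"dx": 0,"dy": -0.009,"dz": 0,"wx": 0,"wy": 0,"wz": 0,"fingers": 0},{"dx": 0,"dy": -0.018,"dz": 0,"wx": 0,"wy": 0,"wz": 0,"fingers": 0},{"dx": 0,"dy": -0.027,"dz": 0,"wx": 0,"wy": 0,"wz": 0,"fingers": 0},{"dx": 0,"dy": -0.036,"dz": 0,"wx": 0,"wy": 0,"wz": 0,"fingers": 0},{"dx": 0,"dy": -0.045,"dz": 0,"wx": 0,"wy": 0,"wz": 0,"fingers": 0}]}}

```text
time_s: 10.2
ee_pos: [524.6, 250.4, 71.9]
eef_rot: [[0.0, -0.068, -0.998], [0.0, -0.998, 0.068], [-1.0, -0.0, -0.0]]
force: [0.5, -0.2, -3.0]
finger_gap: 23.2
```

Call:
{"op": "step_arm", "data": {"deltas": [{"dx": 0,"dy": 0,"dz": 0,"wx": 0,"wy": 0,"wz": 0,"fingers": 0},{"dx": -0.01,"dy": 0,"dz": 0,"wx": 0,"wy": 0,"wz": 0,"fingers": 0},{"dx": -0.04,"dy": 0.01,"dz": 0,"wx": 0,"wy": 0,"wz": 0,"fingers": 0},{"dx": -0.08,"dy": 0.03,"dz": 0,"wx": 0,"wy": 0,"wz": 0,"fingers": 0},{"dx": -0.11,"dy": 0.06,"dz": 0,"wx": 0,"wy": 0,"wz": 0,"fingers": 0}]}}

```text
time_s: 10.7
ee_pos: [520.8, 189.6, 184.6]
eef_rot: [[0.002, -0.067, -0.998], [0.001, -0.998, 0.067], [-1.0, -0.001, -0.002]]
force: [1.1, 0.3, -2.3]
finger_gap: 23.2
```

```bash
python3 -c "
from h import *
b=snapshot('side');a=snapshot('top');cv2.imwrite('pics/e.png',np.hstack([cv2.resize(b[140:290,190:340],(390,390)),cv2.resize(a[180:280,230:330],(390,390))])[...,::-1])
plan((486.1+2,-355.5,185),-77.1,20)"
```

```text
tilt [0.0068 0.0011] yaw -94.02 p [522.2 187.6 186.8] dyaw 16.9
[np.float64(0.0004), np.float64(0.136), np.float64(-0.001), np.float64(-4.23)]
[np.float64(0.0004), np.float64(0.1357), np.float64(0.009), np.float64(-4.23)]
[np.float64(0.0004), np.float64(0.1347), np.float64(0.019), np.float64(-4.23)]
[np.float64(0.0004), np.float64(0.1329), np.float64(0.0289), np.float64(-4.23)]
```

View pics/e.png

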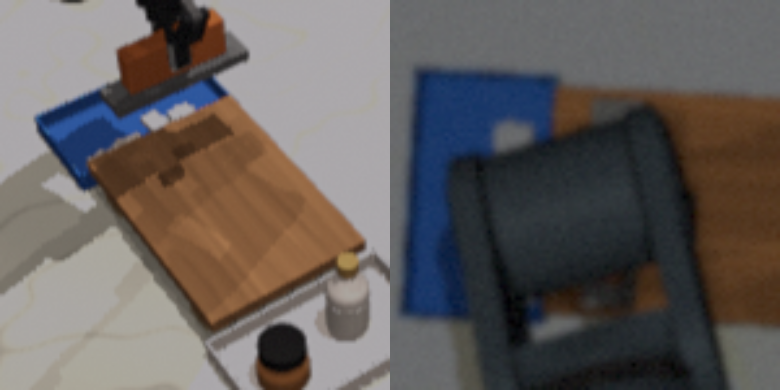

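The board is clear and chips show in the blue tray. I move back to the mat.

Call:
{"op": "step_arm", "data": {"deltas": [{"dx": 0,"dy": 0.0272,"dz": 0,"wx": -0.8,"wy": 0,"wz": 0,"fingers": 0},{"dx": 0,"dy": 0.0544,"dz": 0,"wx": -1.7,"wy": 0,"wz": 0,"fingers": 0},{"dx": 0,"dy": 0.0816,"dz": 0,"wx": -2.5,"wy": 0,"wz": 0,"fingers": 0},{"dx": 0,"dy": 0.1088,"dz": 0,"wx": -3.4,"wy": 0,"wz": 0,"fingers": 0},{"dx": 0,"dy": 0.136,"dz": -0.001,"wx": -4.23,"wy": 0,"wz": 0,"fingers": 0}]}}

```text
time_s: 11.3
ee_pos: [511.8, 53.0, 181.9]
eef_rot: [[-0.001, 0.006, -1.0], [0.0, -1.0, -0.006], [-1.0, -0.0, 0.001]]
force: [0.2, -0.4, -2.5]
finger_gap: 23.2
```

Call:
{"op": "step_arm", "data": {"deltas": [{"dx": 0,"dy": 0.0272,"dz": 0.0018,"wx": -0.8,"wy": 0,"wz": 0,"fingers": 0},{"dx": 0,"dy": 0.0544,"dz": 0.0036,"wx": -1.7,"wy": 0,"wz": 0,"fingers": 0},{"dx": 0,"dy": 0.0816,"dz": 0.0054,"wx": -2.5,"wy": 0,"wz": 0,"fingers": 0},{"dx": 0,"dy": 0.1088,"dz": 0.0072,"wx": -3.4,"wy": 0,"wz": 0,"fingers": 0},{"dx": 0,"dy": 0.1357,"dz": 0.009,"wx": -4.23,"wy": 0,"wz": 0,"fingers": 0}]}}

```text
time_s: 11.8
ee_pos: [503.7, -82.8, 181.9]
eef_rot: [[-0.0, 0.08, -0.997], [0.0, -0.997, -0.08], [-1.0, -0.0, 0.0]]
force: [-0.5, -0.1, -1.6]
finger_gap: 23.1
```

Call:
{"op": "step_arm", "data": {"deltas": [{"dx": 0,"dy": 0.0272,"dz": 0.0038,"wx": -0.8,"wy": 0,"wz": 0,"fingers": 0},{"dx": 0,"dy": 0.0544,"dz": 0.0076,"wx": -1.7,"wy": 0,"wz": 0,"fingers": 0},{"dx": 0,"dy": 0.0816,"dz": 0.0114,"wx": -2.5,"wy": 0,"wz": 0,"fingers": 0},{"dx": 0,"dy": 0.1088,"dz": 0.0152,"wx": -3.4,"wy": 0,"wz": 0,"fingers": 0},{"dx": 0,"dy": 0.1347,"dz": 0.019,"wx": -4.23,"wy": 0,"wz": 0,"fingers": 0}]}}

```text
time_s: 12.3
ee_pos: [495.4, -218.6, 181.8]
eef_rot: [[-0.0, 0.153, -0.988], [0.0, -0.988, -0.153], [-1.0, -0.0, 0.0]]
force: [0.6, -0.1, -2.2]
finger_gap: 23.2
```

Call:
{"op": "step_arm", "data": {"deltas": [{"dx": 0,"dy": 0.0272,"dz": 0.0058,"wx": -0.8,"wy": 0,"wz": 0,"fingers": 0},{"dx": 0,"dy": 0.0544,"dz": 0.0116,"wx": -1.7,"wy": 0,"wz": 0,"fingers": 0},{"dx": 0,"dy": 0.0816,"dz": 0.0174,"wx": -2.5,"wy": 0,"wz": 0,"fingers": 0},{"dx": 0,"dy": 0.1088,"dz": 0.0232,"wx": -3.4,"wy": 0,"wz": 0,"fingers": 0},{"dx": 0,"dy": 0.1329,"dz": 0.0289,"wx": -4.23,"wy": 0,"wz": 0,"fingers": 0}]}}

```text
time_s: 12.8
ee_pos: [487.2, -354.4, 181.7]
eef_rot: [[-0.0, 0.225, -0.974], [0.0, -0.974, -0.225], [-1.0, -0.0, 0.0]]
force: [0.6, 0.3, -2.4]
finger_gap: 23.1
```

```bash
python3 -c "
from h import *
b=snapshot('side');a=snapshot('top');cv2.imwrite('pics/f.png',np.hstack([cv2.resize(b[140:290,190:340],(390,390)),cv2.resize(a[180:280,230:330],(390,390))])[...,::-1])
plan((488,-355.5,45),-77.1,5)"
```

```text
tilt [-0.0002 -0.0004] yaw -77.1 p [ 487.  -355.6  181.6] dyaw -0.0
[np.float64(0.1366), np.float64(0.0002), np.float64(-0.001), np.float64(0.0)]
```

View pics/f.png

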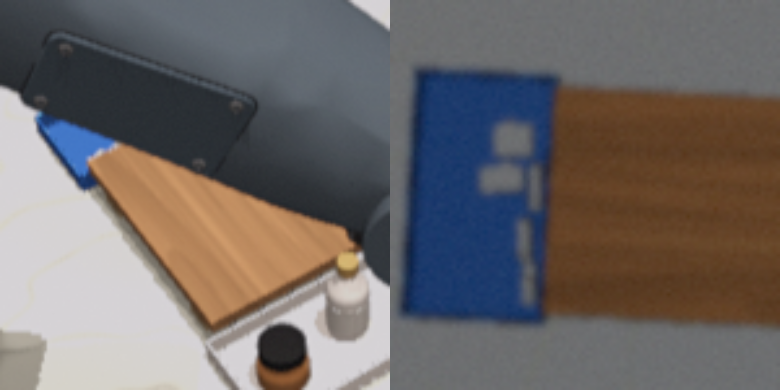

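The top view (right half) shows all five chips in the blue tray: two lie flat at (512,140) and (500,180), three lean on the wall at (535,187), (523,240) and (530,285). The board is bare. I set the scraper down.

Call:
{"op": "step_arm", "data": {"deltas": [{"dx": 0.035,"dy": 0,"dz": -0.001,"wx": 0,"wy": 0,"wz": 0,"fingers": 0},{"dx": 0.07,"dy": 0,"dz": -0.001,"wx": 0,"wy": 0,"wz": 0,"fingers": 0},{"dx": 0.105,"dy": 0,"dz": -0.001,"wx": 0,"wy": 0,"wz": 0,"fingers": 0},{"dx": 0.132,"dy": 0,"dz": -0.001,"wx": 0,"wy": 0,"wz": 0,"fingers": 0},{"dx": 0.142,"dy": 0,"dz": -0.001,"wx": 0,"wy": 0,"wz": 0,"fingers": 0}]}}

```text
time_s: 13.4
ee_pos: [487.4, -351.3, 37.3]
eef_rot: [[-0.003, 0.225, -0.974], [0.003, -0.974, -0.225], [-1.0, -0.004, 0.003]]
force: [-0.4, 0.8, -2.0]
finger_gap: 23.2
```

Call:
{"op": "step_arm", "data": {"deltas": [{"dx": 0.003,"dy": 0,"dz": 0,"wx": 0,"wy": 0,"wz": 0,"fingers": 0},{"dx": 0.006,"dy": 0,"dz": 0,"wx": 0,"wy": 0,"wz": 0,"fingers": 0},{"dx": 0.008,"dy": 0,"dz": 0,"wx": 0,"wy": 0,"wz": 0,"fingers": 0},{"dx": 0.009,"dy": 0,"dz": 0,"wx": 0,"wy": 0,"wz": 0,"fingers": 0},{"dx": 0.009,"dy": 0,"dz": 0,"wx": 0,"wy": 0,"wz": 0,"fingers": 0}]}}

```text
time_s: 13.9
ee_pos: [488.8, -353.2, 31.5]
eef_rot: [[0.001, 0.225, -0.974], [-0.001, -0.974, -0.225], [-1.0, 0.001, -0.001]]
force: [0.1, -0.1, -1.8]
finger_gap: 23.2
```

Call:
{"op": "step_arm", "data": {"deltas": [{"dx": 0.001,"dy": 0,"dz": 0,"wx": 0,"wy": 0,"wz": 0,"fingers": 0},{"dx": 0.0015,"dy": 0,"dz": 0,"wx": 0,"wy": 0,"wz": 0,"fingers": 0},{"dx": 0.0015,"dy": 0,"dz": 0,"wx": 0,"wy": 0,"wz": 0,"fingers": 0}]}}

```text
time_s: 14.2
ee_pos: [488.9, -353.3, 30.5]
eef_rot: [[0.001, 0.225, -0.974], [-0.001, -0.974, -0.225], [-1.0, 0.001, -0.001]]
force: [-3.0, 0.7, 7.9]
finger_gap: 23.1
```

Contact with the mat (force changed from -1.8 to +7.9 N) at the same height as at the grasp. I release and lift.

Call:
{"op": "step_arm", "data": {"deltas": [{"dx": 0,"dy": 0,"dz": 0,"wx": 0,"wy": 0,"wz": 0,"fingers": 0.6},{"dx": 0,"dy": 0,"dz": 0,"wx": 0,"wy": 0,"wz": 0,"fingers": 0.9},{"dx": 0,"dy": 0,"dz": 0,"wx": 0,"wy": 0,"wz": 0,"fingers": 0.9},{"dx": 0,"dy": 0,"dz": 0,"wx": 0,"wy": 0,"wz": 0,"fingers": 0.9},{"dx": 0,"dy": 0,"dz": 0,"wx": 0,"wy": 0,"wz": 0,"fingers": 0.9}]}}

```text
time_s: 14.7
ee_pos: [488.6, -353.0, 29.4]
eef_rot: [[-0.0, 0.225, -0.974], [0.0, -0.974, -0.225], [-1.0, -0.0, 0.0]]
force: [-0.7, 0.3, -0.1]
finger_gap: 76.9
```

Call:
{"op": "step_arm", "data": {"deltas": [{"dx": -0.02,"dy": 0,"dz": 0,"wx": 0,"wy": 0,"wz": 0,"fingers": 0.9},{"dx": -0.05,"dy": 0,"dz": 0,"wx": 0,"wy": 0,"wz": 0,"fingers": 0.9},{"dx": -0.09,"dy": 0,"dz": 0,"wx": 0,"wy": 0,"wz": 0,"fingers": 0.9},{"dx": -0.13,"dy": 0,"dz": 0,"wx": 0,"wy": 0,"wz": 0,"fingers": 0.9},{"dx": -0.17,"dy": 0,"dz": 0,"wx": 0,"wy": 0,"wz": 0,"fingers": 0.9}]}}

```text
time_s: 15.2
ee_pos: [488.4, -352.8, 201.0]
eef_rot: [[-0.0, 0.225, -0.974], [0.0, -0.974, -0.225], [-1.0, -0.0, 0.0]]
force: [0.3, 0.3, -0.5]
finger_gap: 76.6
```

Call:
{"op": "step_arm", "data": {"deltas": [{"dx": -0.03,"dy": 0,"dz": 0.04,"wx": 0,"wy": 0,"wz": 0,"fingers": 0.9},{"dx": -0.06,"dy": 0,"dz": 0.08,"wx": 0,"wy": 0,"wz": 0,"fingers": 0.9},{"dx": -0.08,"dy": 0,"dz": 0.12,"wx": 0,"wy": 0,"wz": 0,"fingers": 0.9},{"dx": -0.08,"dy": 0,"dz": 0.14,"wx": 0,"wy": 0,"wz": 0,"fingers": 0.9},{"dx": -0.08,"dy": 0,"dz": 0.14,"wx": 0,"wy": 0,"wz": 0,"fingers": 0.9}]}}

```text
time_s: 15.7
ee_pos: [350.4, -385.2, 280.2]
eef_rot: [[0.001, 0.223, -0.975], [-0.001, -0.975, -0.223], [-1.0, 0.001, -0.0]]
force: [-0.1, -0.6, -0.3]
finger_gap: 77.1
```

```bash
python3 -c "
from h import *
b=snapshot('side');a=snapshot('top');cv2.imwrite('pics/g.png',np.hstack([cv2.resize(b[140:400,190:450],(390,390)),cv2.resize(a[130:290,230:520],(410,226)) if 0 else cv2.resize(a[130:330,230:530],(585,390))])[:, :800,::-1])
for n,im,box in (('top',a,(440,205,490,275)),('side',b,(340,310,440,400))):
    bb=blobs(mask(im,(3,150,60),(20,255,255),box),15); print(n,[rect(n,c,64) for c in bb[:1]])
print(state()['time_s'],state()['force'])"
```

```text
top [(array([ 487.9, -353.1]), array([108.9,  25.3]), 14.3)]
side [(array([ 442.5, -368.3]), array([48. , 28.5]), 13.3)]
15.8 [ 0.39238368  0.29190815 -0.82087768]
```

View pics/g.png

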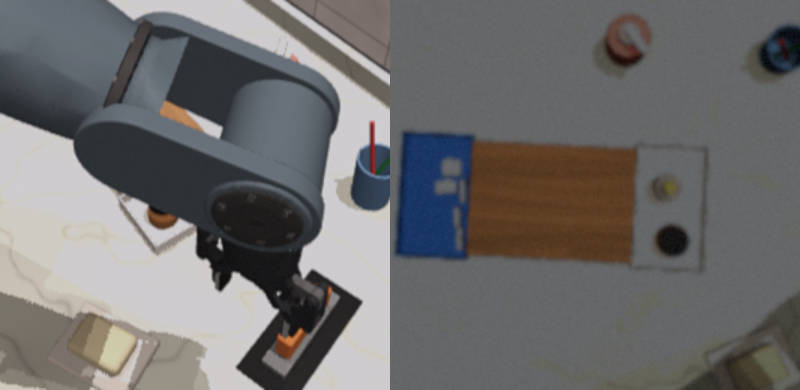

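The scraper stands at about (488,-353), and the mat centre is (486,-355.5). All five chips are in the blue tray, the bystanders have not moved, and the arm is clear.

```bash
python3 -c "
from workcell import *
print(hand_in())"
```

```text
the job is handed in; nothing more can be done
None
```

I gripped the scraper on its mat and set it on the board behind all the chips. One straight stroke of about 245 mm pushed all five into the blue tray. I then stood the scraper back on the mat, let go, moved the arm clear and handed in at about 16 s. `hand_in()` gave no verdict.

**Last checks:**
- **Chips:** the last top view shows all five in the blue tray, two lying flat and three leaning on the wall on the board side. I judged the leaning ones to be inside the limits from where they rest and did not measure their heights. The board is bare.
- **Scraper:** the top view puts its grip about 3 mm from the mat's centre and within about 2° of the mat's direction. TCP height at touchdown was 30.5 mm, the same as at the grasp, so it stands on its foot.
- **Bystanders:** the jar, lotion, soap pump and brush cup look unmoved. The spray bottle was outside the last pictures, but the arm never went near it while carrying the scraper.

**Checks that failed or disagreed:**
- **Blocked view:** in the last side view the gripper hid part of the scraper, so that view's reading of its position (442,-368) is not usable.
- **Height measurement:** two-view triangulation put the grip's top at 67–70 mm, against 64 mm from the text. Triangulating the centres of the other outlines was unreliable. I set the working heights from the mat contact at the grasp and the text's heights.
- **First move calls:** the first three were refused because each row needs every key. Nothing moved.

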